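Slide box up onto the narrow inclined feed rail

ROBOT

A 7-joint arm with a two-finger parallel gripper is mounted at the origin on a cart in front of the work surface, level with it; the furniture and walls round the work are solid. World frame = base frame: x ahead of the robot, y to its left, z up, the work surface at z = 0. Lengths are in m, angles in rad, forces in N, time in s.
With the tool pointing down it reaches from about 0.375 to 0.925 m from the base axis. Payload 3.1 kg.
Tool frame: the origin (TCP) lies between the finger pads; the fingertips stand 19 mm ahead of it and the grasp point (between the pads) is the TCP; z points along the fingers, y is the direction in which the jaws open and shut (so a half turn about z gives the same grasp; the last joint's range is limited). The gripper opens to 85 mm and grips with 20 to 120 N. Pads are 22 mm wide; open, the fingers measure 114 mm over their backs; the gripper's body (76 mm by 85 mm) begins 54 mm behind the grasp point. The pads swing forward as they close: fully open they stand 13 mm farther back than shut.
Start: joints at [-1.201, 0.383, 0.044, 1.598, -0.018, 1.161, -0.05], TCP at [0.293, 0.58, 0.25] pointing down, gripper open.
Joint ranges: [-2.61, 2.61], [-0.41, 2.15], [-1.48, 1.57], [0, 2.5], [-1.57, 4.71], [0.05, 1.97], [-2.85, 2.85]. Speed limits (rad/s): [2.79, 2.79, 3.14, 3.14, 3.14, 3.14, 3.14].

INTERFACE

Orientations are given as a unit quaternion [x, y, z, w].
In Python, from bench import move_ptp, movel, move_j, move_gripper, pause, inverse_kinematics, read_camera, camera_params, MotionError, sign_off, look_for, tip_of, read_time_s, read_qpos, read_joint_vel, read_effort, read_eef_pos, read_tcp_rot, read_ft_force, read_ft_torque, read_finger_gap gives the robot as it stands. Calls block until the motion is done:
- move_ptp(position, orientation): joint-space move of the TCP to a pose.
- movel(position, orientation=None, speed=0.15): straight line of the TCP; orientation=None keeps the orientation; speed is the mean speed in m/s.
- move_j(angles): joint-space move.
- move_gripper(opening, effort=None): finger opening in m; effort is the grip in N (None keeps the last); returns when the fingers have stopped.
- pause(seconds).
- inverse_kinematics(position, orientation): joint angles nearest the present ones, or None.
- read_camera(name): name is "side" or "top" or "wrist"; returns the picture (480x640x3 uint8, red, green, blue); there is no depth.
- camera_params(name): a dict with "K" (3x3 intrinsics, pixels), "camera_from_world" (4x4, takes a point from world to camera coordinates). Camera axes: x right, y down, z forward; pixel columns grow to the right and rows downward; lengths in m; the calibration is good to about 2 mm. The wrist camera is an equidistant fisheye: a pixel r from the principal point sees the ray r / f radians off the axis. A picture is of the moment at which its call begins: read the wrist's pose just before it. camera_params takes no time and is no camera call; for the wrist camera it gives the pose at the moment of the call.
A pose or a line that the arm cannot do raises MotionError and nothing moves.
- sign_off(): hands the job in, once; it reports no verdict.
Trained networks look in the newest picture that a camera, given by its name, has taken for a name from the list of things; names that differ only in an ending like _2 or _b are one class to them, and where a whole thing is asked for, a point or a joint stands for the part that bears it (a point fixed in the world has none). Each returns a list of dicts, best first, with "confidence" (0 to 1); they miss things now and then, are a little off and sometimes report something else, mostly with a low value. They report only what shows in the picture. A call takes as long as a camera call.
- look_for(camera, name): "at" ([column, row] in pixels, amid what is visible of it).
- tip_of(camera, name): "at" ([column, row] in pixels: a listed point, or the origin of a listed thing).
Readings, each from a call of its own:
- read_time_s(): time.
- read_qpos(): joint angles.
- read_joint_vel(): joint speeds.
- read_effort(): joint torques, N m.
- read_eef_pos(): TCP position.
- read_tcp_rot(): TCP orientation.
- read_ft_force(): force on the tool from outside, world axes, zero at the start.
- read_ft_torque(): the same for the moment, N m.
- read_finger_gap(): finger opening in m.
Only numpy, scipy, OpenCV 4.12 (cv2) and the standard library are available. Lean on these libraries where they do the work, as an engineer would, in place of code of your own. Each camera call takes 0.05 s, during which the arm holds its last target.

TASK

Push the wooden slide box off its low loading table and up onto the narrow sloping rail, until it sits flat on the rail, squarely across it and balanced over its middle, touching the spring-mounted stop plate so that the plate stays lightly pressed. Do not ram the stop, do not let the box tip off, and leave the glassware and bottles around it alone.

Things in the scene. Friction and masses are not known exactly. Their poses are not given: they have to be found in the camera images.
- stand: Fixed feed stand; origin on the worktop below the foot of the rail, x axis level in the uphill (feeding) direction, y left, z up. In front is a level grey loading table, top 70 mm high, x -125 to -3 mm, y +-120 mm. From x = 0 a narrow aluminium rail rises towards +x. The rail's feet on the worktop, at x about 29 and 196 mm, reach y +-60 mm and stay under 20 mm high.
- rail_foot (a point): Foot of the rail: the middle of its upper face where it leaves the loading table, 70 mm high; axes as the stand's. The rail is 40 mm wide (y +-20 mm) with a flat top, climbs at 0.21 rad (12 degrees) and is 240 mm long along the slope, with open air on both sides. The box is far wider than the rail and can only balance on it.
- stop_mount: Fixed end cap of the rail; origin in the middle of the rail's top at its upper end, x axis up along the slope. It carries a black clamp block on the rail and before it an aluminium stop plate, 70 mm wide, 3 to 29 mm above the rail; both belong to it but their place is not reported. The block may be clamped anywhere in a 35 mm range.
- stop_nearest (a point): On the rail's top, 118 mm up the slope from the rail's foot: nearest place where the untouched face of the stop plate can stand; it may stand up to 35 mm farther up. The plate yields 10 mm on a spring, 0.8 N per mm (8 N at its end), then it is hard. A box left against it slides back a little until its friction holds the spring.
- slide_box: Closed wooden slide box: 162 mm along its x axis (-80 to 82 mm), 102 mm along y, 40 mm high, 0.32 to 0.48 kg, too wide to grasp. Origin at the centre of its underside. Starts on the loading table, its x axis along the stand's y within 0.12 rad, up to 28 mm off the rail's middle line. Sliding it takes about 1 to 4 N.
- beaker: Clear beaker, 70 mm across, 92 mm high; bystander. Origin at the centre of its underside.
- petri_a: Round cream petri dish with lid, 90 mm across, 16 mm high; bystander. Origin at the centre of its underside.
- vial_brown: Small brown bottle with black cap, 34 mm across, 80 mm high; bystander. Origin at the centre of its underside.
- bottle_redcap: Small white bottle with red cap, 35 mm across, 74 mm high; bystander. Origin at the centre of its underside.

How it is judged:
At the end, for the whole second after the job is handed in: The slide box rests flat on the sloping rail (tilted 0.17 to 0.25 rad), wholly past the loading table, its middle within 16 mm of the rail's middle line and its long side square across the rail within 0.1 rad, pressing on the sprung stop plate with at least 0.15 N, and at rest (angle between slide_box's own z axis and vertical between 0.17 and 0.25 rad and y of slide_box in the frame of stand between -0.016 and 0.016 m and angle between the x axis of slide_box and the y axis of stand, either way round below 0.1 rad and x of slide_box in the frame of stand above 0.05 m and contact force between slide_box and stop_mount above 0.15 N and linear speed of slide_box below 0.01 m/s); the robot touches nothing.
It fails at once if the stop is rammed: more than 18 N between box and stop (contact force between slide_box and stop_mount above 18 N).
It fails at once if the slide box tips over or falls off the stand (angle between slide_box's own z axis and vertical above 0.5 rad or height (world z) of slide_box below 0.055 m).
It fails at once if a bystander is pushed more than 30 mm (distance of any of beaker, petri_a, vial_brown, bottle_redcap from where it was at the start of the episode above 0.03 m).
It also fails if it takes over 64 s, if anything falls off the work surface, if the arm or the gripper's body presses on something with over 40 N, if the wrist force passes 120 N, or if a joint passes its speed limit or range.

## Working session

There is one attempt and no reset: what is moved stays moved. The work goes in short steps, each a Python script; the robot and the scene stay as the last script left them, time stands still between calls to the robot, and variables do not carry over. Pictures are saved under pics/ and viewed, and the job is handed in when it is done.

```bash
ls; mkdir -p pics
cat > h.py <<'E'
from bench import *
import numpy as np, cv2
def save(cam,name):
    im=read_camera(cam); cv2.imwrite('pics/'+name+'.png',im[:,:,::-1]); return im
def cam(c):
    p=camera_params(c); return np.array(p["K"]),np.array(p["camera_from_world"])
def ray(c,px,z):
    K,T=cam(c); R,t=T[:3,:3],T[:3,3]; o=-R.T@t
    d=R.T@np.linalg.solve(K,[px[0],px[1],1.]); return o+d*(z-o[2])/d[2]
def proj(c,P):
    K,T=cam(c); q=K@(T[:3,:3]@np.asarray(P)+T[:3,3]); return q[:2]/q[2]
E
python3 - <<'E'
from h import *
print(read_time_s(),read_tcp_rot(),read_ft_force())
for c in ["side","top"]:
    save(c,c+"0")
    K,T=cam(c); print(c,K[0,0],-T[:3,:3].T@T[:3,3])
    for n in ["stand","rail_foot","stop_nearest","stop_mount","slide_box"]:
        r=tip_of(c,n); print(c,n,[(np.round(x["at"]),round(x["confidence"],2)) for x in r[:2]])
E
```

```text
pics
0.0 [ 2.31780637e-01  9.72767158e-01 -1.31794496e-03 -2.35264690e-04] [-0.2452225   0.19951453  0.1648854 ]
side 550.100110814435 [ 0.22052496 -0.81692428  1.04851256]
side stand [(array([300., 289.]), 0.85)]
side rail_foot [(array([302., 266.]), 0.93)]
side stop_nearest [(array([347., 253.]), 0.87), (array([212., 207.]), 0.67)]
side stop_mount [(array([396., 240.]), 0.72)]
side slide_box [(array([279., 276.]), 0.91)]
top 435.863229343226 [0.56581124 0.10591714 1.01167671]
top stand []
top rail_foot [(array([332., 269.]), 0.64)]
top stop_nearest [(array([345., 218.]), 0.75), (array([331., 269.]), 0.66)]
top stop_mount [(array([329., 299.]), 0.73), (array([360., 160.]), 0.7)]
top slide_box [(array([331., 299.]), 0.95)]
```

View pics/side0.png

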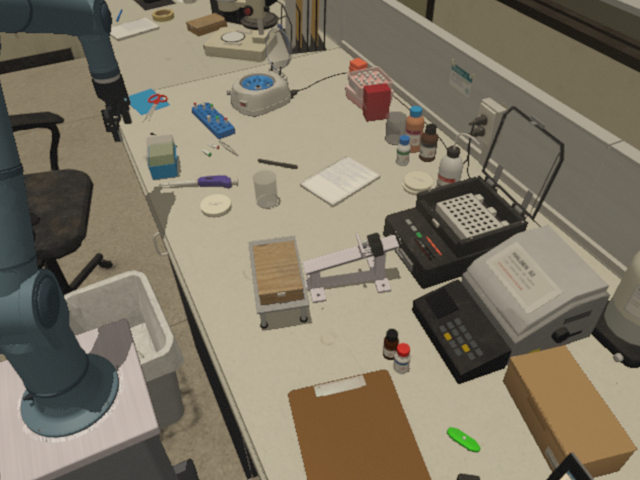

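View pics/top0.png

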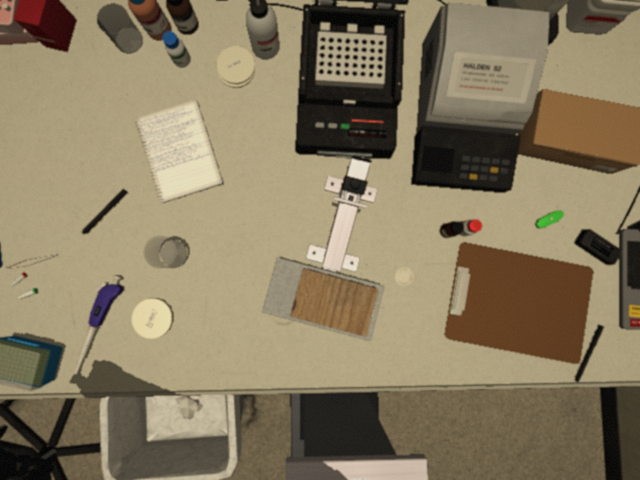

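The side view shows the box on the table at about (279,276) and the rail rising to the stop at about (375,245). In the top view the rail runs from (332,269) to (360,160), and the box is at about (335,300). I'll zoom in to get the corners.

Run:
```python
import cv2
a=cv2.imread('pics/top0.png')[145:345,250:400]; cv2.imwrite('pics/topz.png',cv2.resize(a,None,fx=3,fy=3,interpolation=cv2.INTER_CUBIC)[:600])
a=cv2.imread('pics/side0.png')[215:335,240:410]; cv2.imwrite('pics/sidez.png',cv2.resize(a,None,fx=4,fy=4,interpolation=cv2.INTER_CUBIC))
```

```text
(no output)
```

View pics/topz.png

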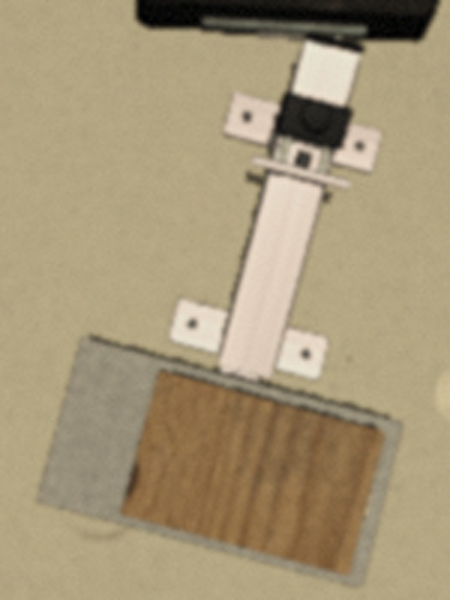

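View pics/sidez.png

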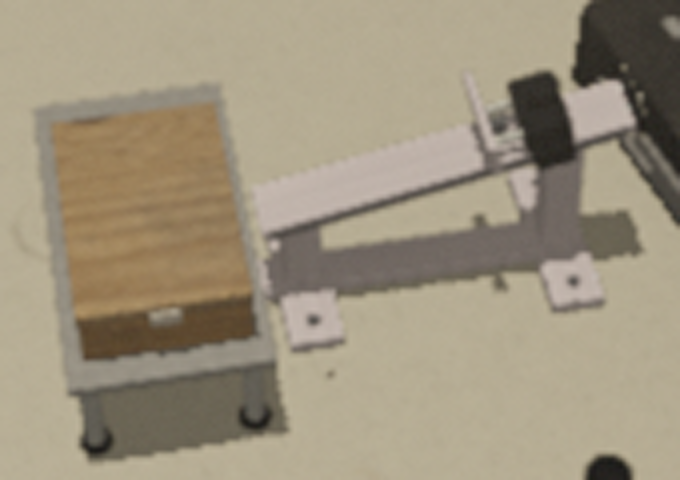

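```bash
cat > fit.py <<'E'
from h import *
from scipy.optimize import least_squares
tz=lambda p:np.array([250+p[0]/3,145+p[1]/3]); sz=lambda p:np.array([240+p[0]/4,215+p[1]/4])
s,c=np.sin(.21),np.cos(.21)
obs=[]
tc=[(-.003,.12,.07),(-.003,-.12,.07),(-.125,-.12,.07),(-.125,.12,.07)]
for q,P in zip([(85,337),(402,420),(362,585),(38,500)],tc): obs.append(("top",tz(q),P))
for q,P in zip([(220,85),(275,360),(70,390),(35,105)],tc): obs.append(("side",sz(q),P))
up=lambda d,y:(d*c,y,.07+d*s)
obs+=[("top",tz((300,43)),up(.24,.02)),("top",tz((358,52)),up(.24,-.02)),("side",sz((607,82)),up(.24,.02)),("side",sz((635,125)),up(.24,-.02))]
obs+=[("top",tz((220,368)),up(0,.02)),("top",tz((276,378)),up(0.002,-.02)),("side",sz((265,237)),up(0,-.02))]
def S(p,P):
    C,Sn=np.cos(p[2]),np.sin(p[2]); return np.array([p[0]+C*P[0]-Sn*P[1],p[1]+Sn*P[0]+C*P[1],P[2]])
r=least_squares(lambda p:np.concatenate([proj(cm,S(p,P))-q for cm,q,P in obs]),[.5,.05,0],loss='soft_l1')
st=r.x; print("stand",st); print(np.round(np.concatenate([proj(cm,S(st,P))-q for cm,q,P in obs]).reshape(-1,2),1).tolist())
bc=[(.051,.081),(.051,-.081),(-.051,-.081),(-.051,.081)]
bo=[("top",tz(q),P) for q,P in zip([(160,372),(384,430),(350,573),(125,512)],bc)]+[("side",sz(q),P) for q,P in zip([(222,100),(250,295),(77,318),(50,122)],bc)]
f=lambda p:np.concatenate([proj(cm,S(st,S(p,(*P,.11))))-q for cm,q,P in bo])
r=least_squares(f,[-.06,0,0],loss='soft_l1'); print("box in stand",r.x); print(np.round(f(r.x).reshape(-1,2),1).tolist())
# stop plate
for cm,q,h in [("top",tz((253,160)),.029),("top",tz((350,185)),.029),("side",sz((467,72)),.029)]:
    for sgn in (1,-1):pass
    g=lambda v:proj(cm,S(st,(v[0]*c-h*s,v[1],.07+v[0]*s+h*c)))-q
    print("plate top corner d,y",least_squares(g,[.13,0]).x)
for q in [(488,150)]:
    g=lambda v:proj("side",S(st,(v[0]*c-.003*s,v[1],.07+v[0]*s+.003*c)))-sz(q); print(least_squares(g,[.13,0]).x)
E
python3 fit.py
```

```text
stand [ 0.5755512   0.05204378 -0.27174756]
[[-1.4, -0.0], [0.6, 0.4], [0.3, 0.9], [-0.5, 0.8], [0.3, -0.5], [1.9, 0.3], [0.3, 1.0], [-0.1, 1.0], [1.1, -1.2], [0.4, 0.6], [3.4, -0.8], [1.0, -0.5], [-1.2, -0.0], [-1.7, 0.4], [-1.3, -0.3]]
box in stand [-0.06349041 -0.02089831 -0.00944208]
[[-0.5, -1.0], [0.6, 0.2], [-0.5, 0.9], [-1.9, 0.5], [-0.9, 0.6], [1.8, -0.0], [0.3, 0.7], [1.0, 0.6]]
plate top corner d,y [0.15122297 0.0330659 ]
plate top corner d,y [ 0.15136604 -0.03520825]
plate top corner d,y [0.14984382 0.03519256]
[ 0.14797013 -0.00860646]
```

Both views agree to within 1–2 px. The box sits at about y −21 mm, already square, and the stop face is at about 148–150 mm up the slope. I'll shift it sideways first with closed fingers, using the wrist force to detect contact.

```bash
cat >> h.py <<'E'
from scipy.spatial.transform import Rotation
ST=np.array([0.5755512,0.05204378,-0.27174756]); s_,c_=np.sin(.21),np.cos(.21)
Rz=Rotation.from_euler('z',ST[2]).as_matrix()
def quat(tilt):
    z=np.array([np.sin(tilt),0,-np.cos(tilt)]); y=np.array([0,1.,0]); x=np.cross(y,z)
    return Rotation.from_matrix(Rz@np.stack([x,y,z],1)).as_quat()
def pos(P,tilt,L):  # stand coords of fingertip centre -> TCP world
    z=np.array([np.sin(tilt),0,-np.cos(tilt)]); P=np.asarray(P,float)-L*z
    return Rz@P+np.array([ST[0],ST[1],0])
def F(): return Rz.T@np.array(read_ft_force())
def stand(p): return Rz.T@(np.asarray(p)-[ST[0],ST[1],0])
E
python3 - <<'E'
from h import *
for n in ["beaker","vial_brown","bottle_redcap","petri_a"]:
    for x in look_for("top",n)[:2]: print(n,round(x["confidence"],2),np.round(stand(ray("top",x["at"],.04)),3))
q0=quat(0)
for P,t,L in [((-.063,-.15,.2),0,.019),((-.063,-.15,.08),0,.019),((-.15,0,.08),.23,.006),((.04,0,.085),.23,.006)]:
    j=inverse_kinematics(pos(P,t,L),quat(t)); print(None if j is None else np.round(j,2))
move_gripper(0.0)
move_ptp(pos((-.063,-.15,.2),0,.019),q0)
movel(pos((-.063,-.15,.081),0,.019),q0,speed=.1)
print(read_time_s(),read_finger_gap(),F(),stand(read_eef_pos()))
save("side","side1")
E
```

```text
beaker 0.88 [-0.055  0.372  0.04 ]
vial_brown 0.78 [ 0.162 -0.233  0.04 ]
vial_brown 0.22 [ 0.187 -0.003  0.04 ]
bottle_redcap 0.76 [ 0.183 -0.288  0.04 ]
petri_a 0.78 [-0.198  0.355  0.04 ]
petri_a 0.23 [ 0.191 -0.     0.04 ]
[-0.62  0.1   0.73  2.05 -0.08  1.02  1.45]
[-0.51  0.32  0.66  2.14 -0.29  0.76  1.63]
[-0.75  0.15  0.36  2.36  0.2   0.47  0.73]
[-0.47  0.42  0.33  1.98 -0.07  0.55  1.18]
5.325 -5.155652491648735e-05 [-0.16318105 -0.10381055  0.0490044 ] [-0.06232827 -0.14989375  0.1006236 ]
```

View pics/side1.png

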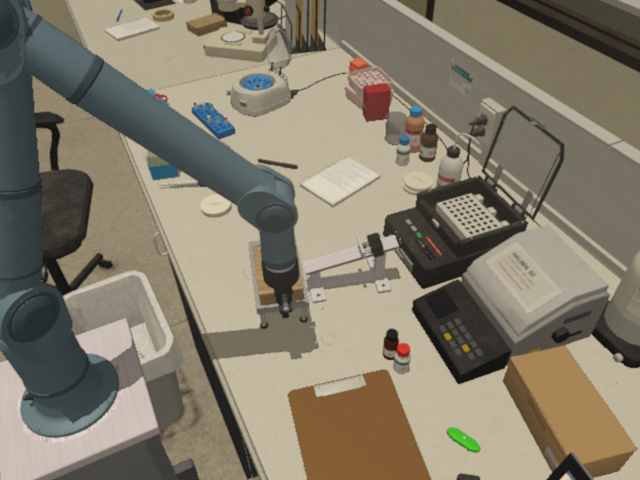

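The gripper is at the box's near (−y) end, around (283,305). Now the stepwise side push.

```bash
python3 - <<'E'
from h import *
q0=quat(0); f0=F(); y=-.135; con=None
movel(pos((-.063,y,.081),0,.019),q0,speed=.05)
while y<-.09:
    y+=.002; movel(pos((-.063,y,.081),0,.019),q0,speed=.03)
    f=F()-f0
    if con is None and abs(f[1])>.6: con=y; print("contact",y)
    print(round(y,3),np.round(f,2))
    if con is not None and y-con>=.0195: break
t=stand(read_eef_pos()); print(t,read_time_s())
movel(pos((-.063,-.15,.081),0,.019),q0,speed=.1)
movel(pos((-.063,-.15,.2),0,.019),q0,speed=.2)
move_ptp(pos((-.2,-.05,.2),.23,.006),quat(.23))
save("side","side2"); save("top","top2"); print(read_time_s())
E
python3 - <<'E'
import cv2
a=cv2.imread('pics/top2.png')[145:345,250:400]; a=cv2.resize(a,None,fx=3,fy=3,interpolation=cv2.INTER_CUBIC)
cv2.imwrite('pics/topz2.png',a)
a=cv2.imread('pics/side2.png')[215:335,240:410]; cv2.imwrite('pics/sidez2.png',cv2.resize(a,None,fx=4,fy=4,interpolation=cv2.INTER_CUBIC))
E
```

```text
-0.133 [-0.67  0.03  0.37]
-0.131 [-0.4  -0.21  0.78]
-0.129 [-0.77 -0.45 -0.66]
-0.127 [-0.48 -0.02 -0.21]
contact -0.125
-0.125 [-0.7  -1.03  0.26]
-0.123 [-1.67 -1.39  0.48]
-0.121 [-1.83 -0.7   0.71]
-0.119 [-1.27 -0.03 -0.71]
-0.117 [-0.43 -0.42  0.61]
-0.115 [-2.49  0.1   0.63]
-0.113 [-0.4  -3.16  0.63]
-0.111 [-0.68 -4.09  0.73]
-0.109 [-1.04 -2.37  1.45]
-0.107 [-0.89 -2.66  0.69]
-0.105 [-1.8  -1.88  0.64]
[-0.06306162 -0.10456334  0.09997951] 9.575
11.8333
```

View pics/topz2.png

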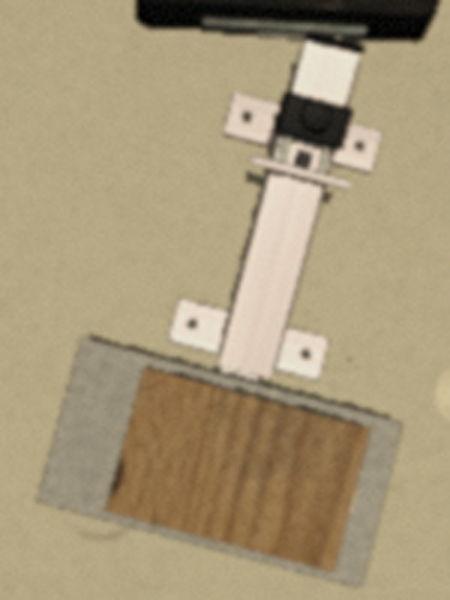

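View pics/sidez2.png

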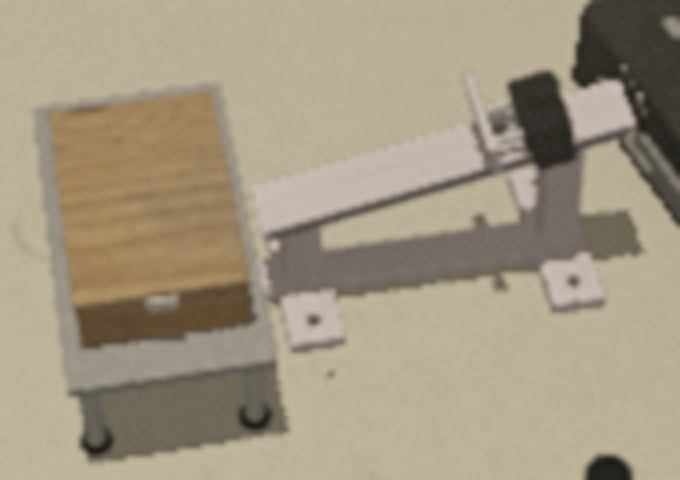

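```bash
cat > boxfit.py <<'E'
from h import *
from scipy.optimize import least_squares
def boxfit(top,side):
    bc=[(.051,.081),(.051,-.081),(-.051,-.081),(-.051,.081)]
    bo=[("top",(250+q[0]/3,145+q[1]/3),P) for q,P in zip(top,bc)]+[("side",(240+q[0]/4,215+q[1]/4),P) for q,P in zip(side,bc)]
    def f(p):
        C,S=np.cos(p[2]),np.sin(p[2])
        return np.concatenate([proj(cm,Rz@np.array([p[0]+C*P[0]-S*P[1],p[1]+S*P[0]+C*P[1],.11])+[ST[0],ST[1],0])-q for cm,q,P in bo])
    r=least_squares(f,[-.06,0,0],loss='soft_l1'); return r.x,np.round(f(r.x),1)
E
python3 - <<'E'
from boxfit import *
print(boxfit([(145,367),(369,428),(333,571),(108,509)],[(216,86),(247,282),(75,307),(47,108)]))
E
```

```text
(array([-0.06428494, -0.01010502, -0.01177968]), array([-0.6, -0.4,  0.5,  0. , -0.1,  0.7, -1.5,  0.4, -0.3,  1.3,  1.4,
       -0.2, -0.1, -0.1,  1.1,  1.1]))
```

```bash
python3 - <<'E'
from h import *
q0=quat(0)
move_ptp(pos((-.063,-.14,.2),0,.019),q0)
movel(pos((-.063,-.14,.081),0,.019),q0,speed=.15)
movel(pos((-.063,-.11,.081),0,.019),q0,speed=.06)
movel(pos((-.063,-.0945,.081),0,.019),q0,speed=.02)
print(stand(read_eef_pos()))
movel(pos((-.063,-.14,.081),0,.019),q0,speed=.1)
movel(pos((-.063,-.14,.2),0,.019),q0,speed=.2)
move_ptp(pos((-.2,0,.18),.23,.006),quat(.23))
move_gripper(.085)
save("side","side3"); save("top","top3"); print(read_time_s())
E
python3 - <<'E'
import cv2
a=cv2.imread('pics/top3.png')[145:345,250:400]; a=cv2.resize(a,None,fx=3,fy=3,interpolation=cv2.INTER_CUBIC)
cv2.imwrite('pics/topz3.png',a)
a=cv2.imread('pics/side3.png')[215:335,240:410]; cv2.imwrite('pics/sidez3.png',cv2.resize(a,None,fx=4,fy=4,interpolation=cv2.INTER_CUBIC))
E
```

```text
[-0.06296752 -0.09460737  0.0999847 ]
18.5
```

View pics/topz3.png

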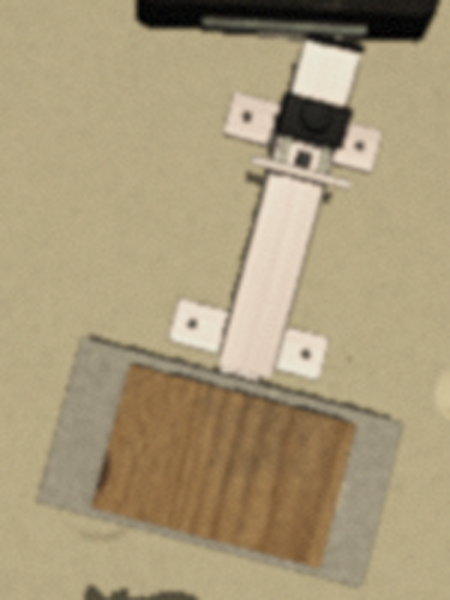

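View pics/sidez3.png

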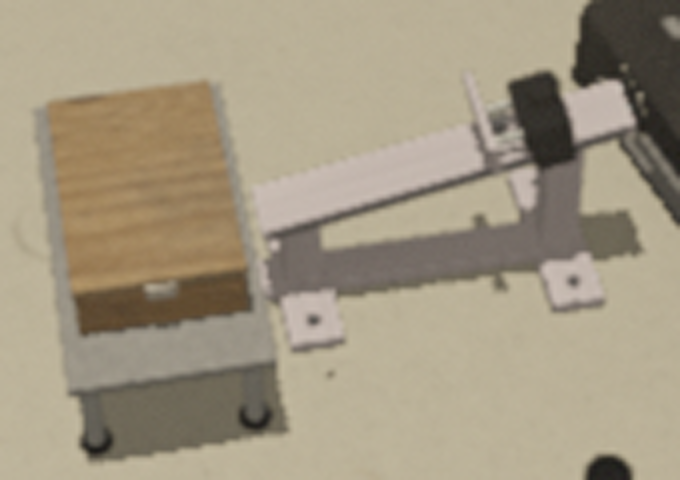

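```bash
python3 - <<'E'
from boxfit import *
print(boxfit([(131,364),(355,424),(322,566),(94,506)],[(211,80),(247,267),(75,292),(47,103)]))
t=.23;q=quat(t);L=.006
sl=lambda d,h=.010:(d*c_-h*s_,0,.07+d*s_+h*c_)
movel(pos((-.16,0,.081),t,L),q,speed=.12)
f0=F()
movel(pos((-.132,0,.079),t,L),q,speed=.05); print(np.round(F()-f0,2))
for x in (-.12,-.10,-.08,-.06):
    movel(pos((x,0,.079),t,L),q,speed=.05); print(x,np.round(F()-f0,2))
save("side","side4"); save("top","top4"); print(read_time_s())
E
python3 - <<'E'
import cv2
a=cv2.imread('pics/top4.png')[145:345,220:430];b=cv2.imread('pics/side4.png')[190:390,220:430]
cv2.imwrite('pics/z4.png',cv2.resize(cv2.hconcat([a,b]),None,fx=1.9,fy=1.9,interpolation=cv2.INTER_CUBIC))
E
```

```text
(array([-0.06414538, -0.00081057, -0.00099254]), array([-0.6, -0.2,  0.7, -0.3, -0.5,  0.8, -1. ,  0.7,  0.1,  0.2,  1.2,
        0.4, -0.1,  0.7,  0.5,  0. ]))
[-0.31 -0.58  1.57]
-0.12 [-0.16 -0.88  1.21]
-0.1 [-16.5    0.65  12.34]
-0.08 [-1.5   0.56 -0.14]
-0.06 [ 0.1  -0.16 -0.15]
22.3917
```

View pics/z4.png

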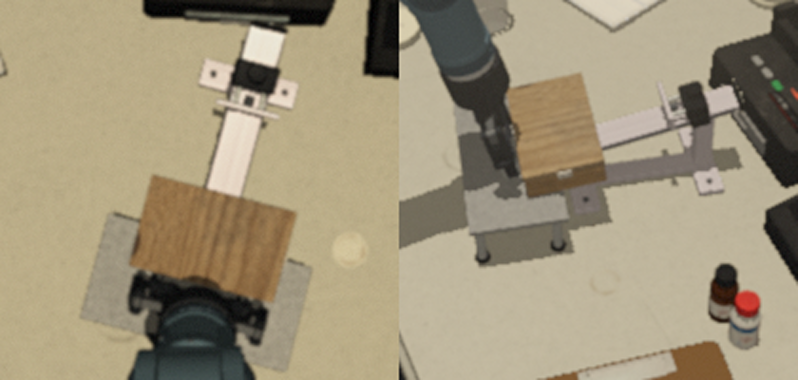

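The box is climbing onto the rail and still looks square. It caught briefly on the rail's lip (about 16 N on the tool) and then came free. I'll continue gently with force checks.

```bash
python3 - <<'E'
from h import *
t=.23;q=quat(t);L=.006
sl=lambda d,h=.010:(d*c_-h*s_,0,.07+d*s_+h*c_)
f0=np.zeros(3)
for x in (-.05,-.04,-.03,-.02):
    movel(pos((x,0,.079),t,L),q,speed=.03); print(x,np.round(F(),2))
save("side","side5"); save("top","top5"); print(read_time_s(),stand(read_eef_pos()))
E
python3 - <<'E'
import cv2
a=cv2.imread('pics/top5.png')[145:345,220:430];b=cv2.imread('pics/side5.png')[190:390,220:430]
cv2.imwrite('pics/z5.png',cv2.resize(cv2.hconcat([a,b]),None,fx=1.9,fy=1.9,interpolation=cv2.INTER_CUBIC))
E
```

```text
-0.05 [-1.55  0.16 -2.08]
-0.04 [-1.4  -0.52 -0.82]
-0.03 [-1.1  -0.42 -1.75]
-0.02 [-1.37 -0.11 -1.37]
24.425 [-2.09224211e-02 -2.62578303e-05  8.50552512e-02]
```

View pics/z5.png

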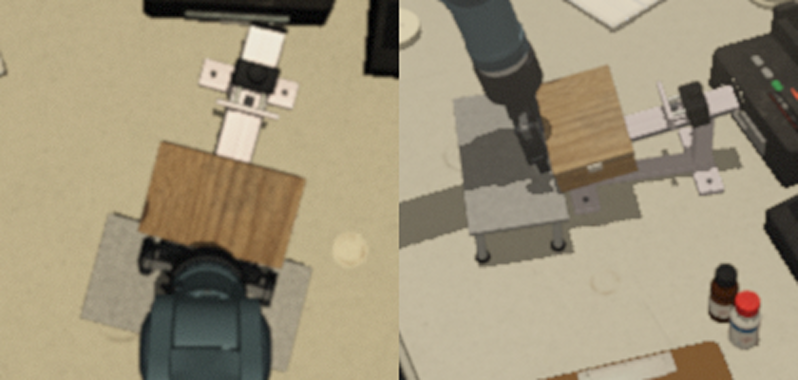

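```bash
python3 - <<'E'
from h import *
t=.23;q=quat(t);L=.006
sl=lambda d,h=.010:(d*c_-h*s_,0,.07+d*s_+h*c_)
for d in (-.01,0,.01,.02,.024):
    movel(pos(sl(d),t,L),q,speed=.03); print(d,np.round(F(),2))
save("side","side6"); save("top","top6"); print(read_time_s(),stand(read_eef_pos()))
E
python3 - <<'E'
import cv2
a=cv2.imread('pics/top6.png')[150:310,270:420];b=cv2.imread('pics/side6.png')[190:350,270:420]
cv2.imwrite('pics/z6.png',cv2.resize(a,None,fx=3.5,fy=3.5,interpolation=cv2.INTER_CUBIC))
cv2.imwrite('pics/y6.png',cv2.resize(b,None,fx=3.5,fy=3.5,interpolation=cv2.INTER_CUBIC))
E
```

```text
-0.01 [-4.85  0.58  1.82]
0 [-0.16  0.   -1.61]
0.01 [-1.27  0.74 -1.07]
0.02 [-1.44  0.18 -1.74]
0.024 [-2.75  0.84 -2.64]
26.6833 [ 2.00415270e-02 -4.82688433e-05  9.05188745e-02]
```

View pics/z6.png

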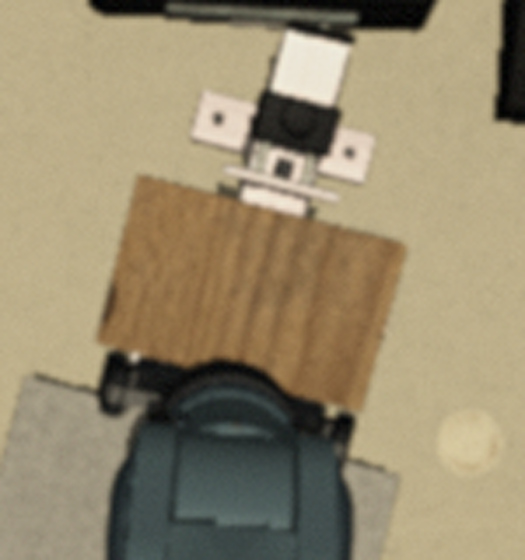

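View pics/y6.png

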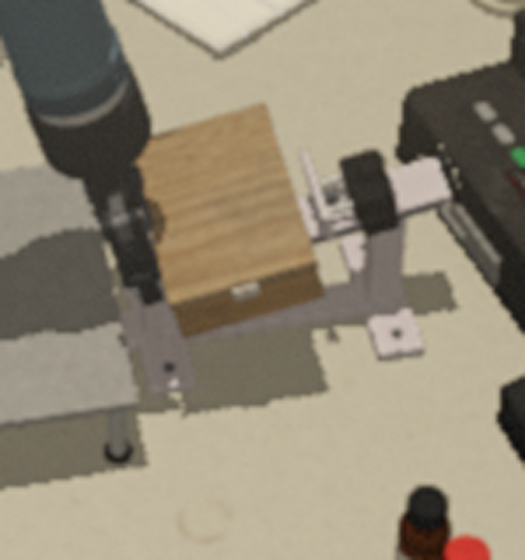

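```bash
cat > slopefit.py <<'E'
from h import *
from scipy.optimize import least_squares
def slopefit(obs):
    # obs: (cam, full px, (bx,by)) bx along slope, top of box 40 above rail; fit d,y,yaw + roll
    def W(p,P):
        C,S=np.cos(p[2]),np.sin(p[2]); a=p[0]+C*P[0]-S*P[1]; b=p[1]+S*P[0]+C*P[1]; h=.04+p[3]*b
        return Rz@np.array([a*c_-h*s_,b,.07+a*s_+h*c_])+[ST[0],ST[1],0]
    f=lambda p:np.concatenate([proj(cm,W(p,P))-q for cm,q,P in obs])
    r=least_squares(f,[.09,0,0,0],loss='soft_l1'); return r.x,np.round(f(r.x),1)
E
python3 - <<'E'
from slopefit import *
T=lambda x,y:(270+x/3.5,150+y/3.5); S=lambda x,y:(270+x/3.5,190+y/3.5)
o=[("top",T(137,176),(.051,.081)),("top",T(405,243),(.051,-.081)),("top",T(362,410),(-.051,-.081)),("top",T(98,340),(-.051,.081)),
("side",S(265,104),(.051,.081)),("side",S(318,260),(.051,-.081)),("side",S(168,300),(-.051,-.081))]
print(slopefit(o))
K=[("top",T(228,172)),("top",T(337,197))]
# rail end: where fit says y of observed rail corners
for q in [T(290,28),T(352,38)]:
    g=lambda v:proj("top",Rz@np.array([v[0]*c_,v[1],.07+v[0]*s_])+[ST[0],ST[1],0])-q
    print("rail end",least_squares(g,[.2,0]).x)
for q in [T(243,190),T(306,210)]:
    g=lambda v:proj("top",Rz@np.array([v[0]*c_,v[1],.07+v[0]*s_])+[ST[0],ST[1],0])-q
    print("rail mid",least_squares(g,[.2,0]).x)
E
```

```text
(array([ 0.08483448,  0.00135882,  0.00530898, -0.0347224 ]), array([-0.4, -0.4,  0.7,  0.3, -0.3,  0.8, -1.2,  0.8,  0.7,  0.2,  0.5,
       -0.6,  0.9,  0.8]))
rail end [0.24105512 0.01660273]
rail end [ 0.24449378 -0.02057097]
rail mid [0.14110273 0.01891942]
rail mid [ 0.13899637 -0.02096786]
```

The box is on the rail and square, about 1–3 mm off the middle, with roughly 13 mm left to the plate. I'll approach in small steps, averaging the force.

```bash
python3 - <<'E'
from h import *
t=.23;q=quat(t);L=.006
sl=lambda d,h=.010:(d*c_-h*s_,0,.07+d*s_+h*c_)
u=np.array([c_,0,s_])
def Fm():
    a=[]
    for _ in range(6): pause(.03); a.append(F()@u)
    return np.mean(a)
base=[]
for d in np.arange(.026,.048,.001):
    movel(pos(sl(d),t,L),q,speed=.012); f=-Fm(); print(round(d,4),round(f,2),round(float(stand(read_eef_pos())@u),4))
    if d<.0325: base.append(f)
    elif f-np.mean(base)>3.5: break
save("side","side7"); save("top","top7"); print(read_time_s())
E
python3 - <<'E'
import cv2
a=cv2.imread('pics/top7.png')[150:310,270:420];b=cv2.imread('pics/side7.png')[190:350,270:420]
cv2.imwrite('pics/z7.png',cv2.resize(cv2.hconcat([a,b]),None,fx=2.6,fy=2.6,interpolation=cv2.INTER_CUBIC))
E
```

```text
0.026 2.3 0.0408
0.027 5.0 0.0408
0.028 6.39 0.0409
0.029 2.18 0.0439
0.03 2.22 0.0448
0.031 5.01 0.0449
0.032 6.67 0.0449
0.033 2.4 0.048
0.034 2.69 0.0486
0.035 2.53 0.0499
0.036 3.21 0.0504
0.037 5.48 0.0505
0.038 6.95 0.0505
0.039 6.69 0.0517
0.04 8.66 0.0518
33.6
```

View pics/z7.png

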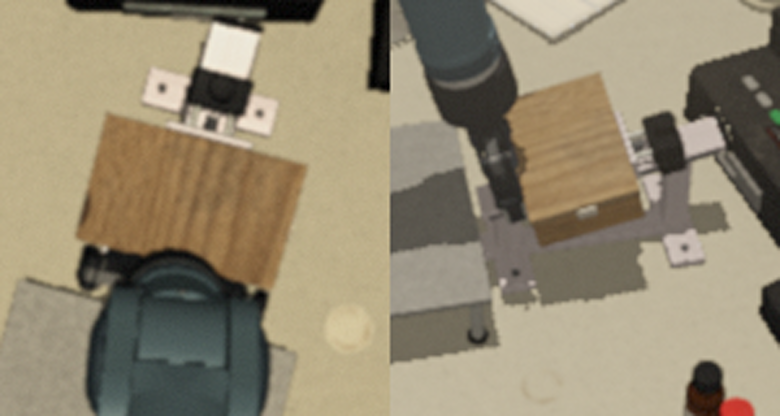

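The top view shows the plate shifted by about 0.7 px (1.4 mm), so the box is already in contact. There is stick-slip, so I'll press a little deeper for margin. This stays well short of the plate's 10 mm end.

```bash
python3 - <<'E'
from h import *
t=.23;q=quat(t);L=.006
sl=lambda d,h=.010:(d*c_-h*s_,0,.07+d*s_+h*c_)
u=np.array([c_,0,s_])
def Fm():
    a=[]
    for _ in range(4): pause(.03); a.append(F()@u)
    return np.mean(a)
for d in np.arange(.0408,.047,.0008):
    movel(pos(sl(d),t,L),q,speed=.012); f=-Fm(); p=float(stand(read_eef_pos())@u); print(round(d,4),round(f,2),round(p,4))
    if p>.0537 or f>11: break
# slow release
for k in np.arange(d-.002,d-.014,-.002):
    movel(pos(sl(k),t,L),q,speed=.012)
print("rel",-Fm())
movel(pos(sl(k-.03),t,L),q,speed=.06); print(-Fm())
P=np.array(sl(k-.03)); P[0]-=.06; P[2]+=.03
movel(pos(P,t,L),q,speed=.12)
P[2]+=.13; P[0]-=.04
movel(pos(P,t,L),q,speed=.15)
save("side","side8"); save("top","top8"); print(read_time_s())
E
python3 - <<'E'
import cv2
a=cv2.imread('pics/top8.png')[150:310,270:420];b=cv2.imread('pics/side8.png')[190:350,270:420]
cv2.imwrite('pics/z8.png',cv2.resize(a,None,fx=3.5,fy=3.5,interpolation=cv2.INTER_CUBIC))
cv2.imwrite('pics/y8.png',cv2.resize(b,None,fx=3.5,fy=3.5,interpolation=cv2.INTER_CUBIC))
E
```

```text
0.0408 9.46 0.0519
0.0416 9.62 0.0525
0.0424 10.08 0.0528
0.0432 11.13 0.0532
rel -0.33202398878204986
-0.2298738133538972
39.8167
```

View pics/z8.png

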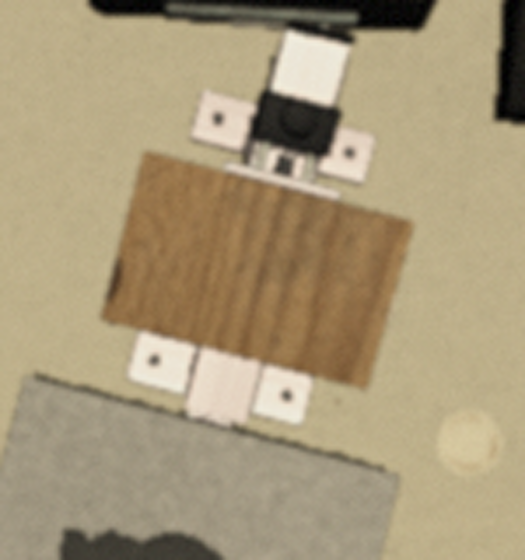

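View pics/y8.png

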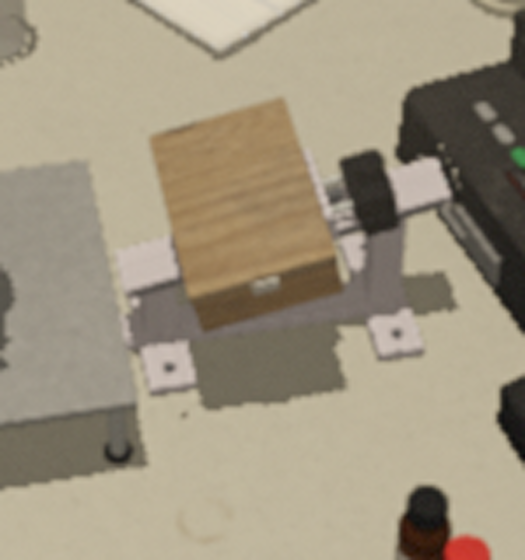

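Run:
```python
from slopefit import *
T=lambda x,y:(270+x/3.5,150+y/3.5); S=lambda x,y:(270+x/3.5,190+y/3.5)
o=[("top",T(147,153),(.051,.081)),("top",T(412,221),(.051,-.081)),("top",T(366,388),(-.051,-.081)),("top",T(102,318),(-.051,.081)),
("side",S(283,99),(.051,.081)),("side",S(340,263),(.051,-.081)),("side",S(190,293),(-.051,-.081)),("side",S(152,135),(-.051,.081))]
print(slopefit(o))
ims={k:cv2.imread(f'pics/{k}.png').astype(np.float32).mean(2) for k in ['top0','top2','top6','top7','top8']}
ds=np.arange(.135,.170,.0015)
for y in (.029,.026,-.026,-.030):
    print("y",y)
    for k,im in ims.items():
        pr=np.zeros(len(ds))
        for dy in (-.003,-.0015,0,.0015,.003):
            P=np.array([proj("top",Rz@np.array([a*c_-.029*s_,y+dy,.07+a*s_+.029*c_])+[ST[0],ST[1],0]) for a in ds],np.float32)
            pr+=cv2.remap(im,P[:,0].reshape(1,-1),P[:,1].reshape(1,-1),cv2.INTER_LINEAR)[0]/5
        print(k,pr.astype(int))
```

```text
(array([ 0.09890825,  0.00056668, -0.0079408 ,  0.0082091 ]), array([-0.7, -0.9,  1. ,  0.5,  0.2,  0.7, -0.6,  0.3,  1.2, -0.7,  0. ,
       -1.7,  0.3,  2.1, -0.4,  0.4]))
y 0.029
top0 [140 114  88  74  81 104 131 145 150 156 173 186 185 166 151 145 143 133
 120 117 135 154 166 171]
top2 [142 116  89  75  81 105 132 146 151 157 174 188 187 167 153 146 144 134
 121 117 135 155 168 172]
top6 [102  88  77  75  86 110 138 152 157 164 182 196 194 174 159 153 151 140
 127 124 142 161 174 179]
top7 [106 106 109 112 114 115 113 111 110 120 146 179 200 195 174 155 148 139
 126 124 143 162 174 180]
top8 [106 106 107 109 113 115 114 113 111 112 129 160 190 197 180 159 147 138
 127 123 142 161 175 180]
y 0.026
top0 [126 106  87  79  84 101 118 126 130 141 168 186 185 164 141 127 119 110
 101  96 105 113 122 125]
top2 [128 107  88  79  85 102 120 127 131 142 169 188 186 166 143 128 120 112
 102  96 105 114 123 126]
top6 [101  89  81  81  91 108 125 133 136 148 177 196 194 173 149 134 126 117
 107 102 110 120 129 132]
top7 [107 107 108 110 112 112 111 109 109 121 147 181 200 194 166 138 123 115

[... 486 characters left out ...]
11 112 121 147 181 200 194 176 164 161 154
 143 154 186 212 221 221]
top8 [111 111 109 108 108 108 109 110 110 115 135 169 195 199 182 166 160 152
 143 153 186 212 221 220]
y -0.03
top0 [160 160 159 158 157 156 156 154 153 158 172 186 184 168 156 155 155 149
 142 150 178 203 212 211]
top2 [160 161 161 160 158 158 158 156 154 159 174 188 186 170 158 155 157 151
 143 151 179 203 213 214]
top6 [117 130 150 163 166 166 166 163 161 166 181 196 194 177 165 163 164 157
 148 159 188 211 219 220]
top7 [113 112 111 112 112 112 112 112 111 120 144 177 195 190 174 165 164 157
 149 159 187 212 220 220]
top8 [111 112 111 111 111 111 112 111 112 116 135 166 191 195 181 168 164 156
 149 157 187 212 220 220]
```

After the robot let go, the plate edge still sits about 2 mm back from its untouched place, deeper than while I was pushing. That is a press of roughly 1.6 N. The box fits at y about +0.6 mm, yaw 0.008 rad, flat on the rail.

```bash
python3 -c "
from h import *
pause(.5); print(read_time_s(),F()); sign_off()"
```

```text
40.3167 [-0.62282572  0.01438281 -0.77190169]
the job is handed in; nothing more can be done
```

I pushed the slide box up onto the rail and against the stop plate, and handed the job in at 40.3 s; sign-off gave no verdict. I first moved it about 20 mm sideways on the table to the rail's middle. Then I pushed it from behind with the open fingers until the plate gave way, released slowly and backed off.

**Last checks, from the top and side cameras with the robot clear:**
- **Position:** the box is about 0.6 mm off the rail's middle and within 0.01 rad of square. An earlier check suggested my rail line may be 1–2 mm off, still well inside the 16 mm allowed.
- **Flatness:** it lies flat on the slope, with its sideways lean under 0.01 rad. Its centre is about 99 mm up the rail.
- **Stop plate:** it stays about 2 mm pressed in, roughly 1.6 N. That comes from comparing pictures, not from a direct force reading.
- **Bystanders:** the arm stayed well away from them, and the two bottles were standing in place in the side pictures. I did not measure the four again at the end.

**What did not go smoothly:**
- The side push needed a second go, because force noise made me read contact about 10 mm too early.
- The box caught on the rail's lip, with about 16 N on the tool but not on the stop.
- It moved up the rail in small jerks. The tool's push peaked at about 11 N in my readings, under the 18 N limit between box and stop.

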